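# Gauge the spoon notch of a clay jar lid

## Robot

A 6-joint arm with a two-finger parallel gripper is mounted at the origin on the work surface. World frame = base frame: x ahead of the robot, y to its left, z up, the work surface at z = 0. Lengths are in m, angles in rad, forces in N, time in s.
With the tool pointing down it reaches from about 0.225 to 0.875 m from the base axis. Payload 3.4 kg.
Tool frame: the origin (TCP) lies at the very end of the fingers, on their centre line; the grasp point (between the pads) lies behind it (arm.grip_depth is the z of the grasp point in the tool frame, in m); z points along the fingers, y is the direction in which the jaws open and shut (so a half turn about z gives the same grasp; the last joint's range is limited). The gripper opens to 85 mm and grips with 20 to 120 N. Pads are 22 mm wide; open, the fingers measure 114 mm over their backs; the gripper's body (76 mm by 85 mm) begins 54 mm behind the grasp point. The pads swing forward as they close: fully open they stand 13 mm farther back than shut.
Start: joints at [-1.431, 0.276, 1.505, -0, 1.361, -0.121], TCP at [0.148, -0.556, 0.231] pointing down, gripper open.
Joint ranges: [-2.89, 2.89], [-0.75, 2.08], [0.22, 2.7], [-1.18, 4.32], [0.11, 2.71], [-2.7, 2.7]. Speed limits (rad/s): [2.57, 2.57, 3.14, 3.14, 3.14, 3.14].

## Interface

Orientations are given as [roll, pitch, yaw] about the fixed x, y, z axes, in that order (R = Rz(yaw) Ry(pitch) Rx(roll)).
In Python, from plant import arm gives the robot as it stands.
- The arm moves only by the shell command python3 -m pendant 'ROWS' [FORCE]. ROWS is text: rows parted by semicolons, each of 7 numbers parted by spaces: the shift along the tool's x, y, z in mm, then the turn, a rotation vector about the tool's x, y, z in rad, then the opening, from 0 (shut) to 1 (fully open). A call has 1 to 10 rows; each row shifts and turns the pose as measured when the row begins, along the tool's axes as they then stand; what a row does not reach is not made up. A row lasts 1/10 s, in which the tool goes at most 50 mm and 8.59 degrees, less where a joint would pass 70% of its speed; a pose out of reach is approached as far as the arm can. A call with a gripper value outside its range is refused whole. The fingers move at their own pace and stop on an object; FORCE is the grip in N (left out, the last holds). Time passes only in rows, so rows that do not move let the fingers close. It gives the time, the measured TCP pose, the force and the opening at its end, in the units of the state.
- arm.sense(): the state, without advancing time (a new reading comes with each control period).
- arm.capture(name): name is "side" or "top"; returns a dict with "image" (480x640x3 uint8, red, green, blue), "fx", "fy", "cx", "cy" (pixels), "extrinsics" (4x4, takes a point from camera to world coordinates). Camera axes: x right, y up, looking along -z (the intrinsics and any distortion apply to the point x, -y, -z); pixel columns grow to the right and rows downward; lengths in m; the calibration is good to about 2 mm. A picture is of the moment at which its call begins. There is no depth.
- arm.finish_job(): hands the job in, once; it reports no verdict.
Trained networks look in a picture, given as the dict that the camera call returned (one of the last four; its "shot" number tells which), for a name from the list of things; names that differ only in an ending like _2 or _b are one class to them, and where a whole thing is asked for, a point or a joint stands for the part that bears it (a point fixed in the world has none). Each returns a list of dicts, best first, with "p" (0 to 1); they miss things now and then, are a little off and sometimes report something else, mostly with a low value. They report only what shows in the picture. A call takes as long as a camera call. They do not tell look-alikes from the thing itself.
- arm.outline_of(picture, target): "region" (480x640 bool, what is visible of it) and "box" ([left, top, right, bottom] in pixels, round what is visible of it).
The state is a dict: "time_s": time; "q": joint angles; "qd": joint speeds; "joint_efforts": joint torques, N m; "eef_pos": TCP position; "eef_rot": TCP orientation; "wrist_force": force on the tool from outside, world axes, zero at the start; "moment": the same for the moment, N m; "finger_gap": finger opening in m.
Only numpy, scipy, OpenCV 4.12 (cv2) and the standard library are available. Lean on these libraries where they do the work, as an engineer would, in place of code of your own. Each camera call takes 0.05 s, during which the arm holds its last target. There are 200 camera calls.

## Task

Turn the clay lid in the notch gauge by its grip until its notch squarely faces the blue steel blade, and let go of it, still seated flat in its nest. Then pull the black spring-return handle out until the yellow pointer stands at the red mark, so that the blade enters the notch without jamming against the clay, and keep it there: the job finishes while you are still holding the handle at the mark. Leave the other pots and things alone.

Things in the scene. Friction and masses are not known exactly. Their poses are not given: they have to be found in the camera images.
- gauge_base: wooden notch gauge fixed on the bench, 360 x 160 mm, top 30 mm high. Origin on the bench under the centre of the lid's nest; x axis along the slide, from the pull end (x = -195 mm, nearer the robot) to the blade end (x = +165 mm); z up; yaw within 0.3 rad of the world's. Nest: aluminium ring, 80 mm outside, 63 mm inside, top 42 mm above the bench.
- lid: loose clay jar lid, 0.2 to 0.42 kg, free to turn in the nest (1.5 mm play). Origin: centre of its underside, 34 mm above the bench when seated; z up, x axis to the notch. Flange 120 mm across, 8 to 20 mm above the origin. Dark grip slab on top: 20 mm thick (lid's y), 46 mm long (lid's x), 20 to 59 mm above the origin. Notch starts 0.45 to 1.6 rad counterclockwise (from above) of the blade.
- notch (a point): mouth of the notch at the lid's rim, 60 mm from the lid's axis on its x axis, mid-thickness of the flange (48 mm above the bench). The notch is 24 mm wide, 26 mm deep radially and cuts through the flange.
- pull_handle (a point): foot of the black upright pull plate on the near end of the slide, 14 mm thick along the gauge's x, 50 mm wide along its y. This point is at its foot, 29 mm above the bench, on the gauge's centre line, 120 mm from the nest centre towards the pull end when home; the plate rises 52 mm above it. Clear space all round it above the board's top.
- slide: the moving slide that carries handle, pointer and blade; its origin and axes coincide with the gauge's when home and move with it.
- travel (a joint): travel of the spring-return slide in m: 0 home, grows as the handle is pulled towards the pull end (the gauge's -x), stop at 0.056. The spring pulls it home with about 6 N at 0 and 14 to 15 N at 0.044; friction is small, so it flies back if let go.
- pointer_tip (a point): tip of the yellow pointer that travels with the slide, on the left (+y) side of the handle: 68 mm left of the centre line, 33.5 mm above the bench, 105 mm from the nest centre towards the pull end when home.
- mark: red depth rider fixed on the left edge of the gauge's board; origin on the board's top, 71 mm left of the centre line, in the middle of its 4 mm thick red tooth; 10 mm high. Axes as the gauge's. It stands 28 to 44 mm farther out towards the pull end than the pointer's home place: this is the travel needed.
- blade_tip (a point): blue steel gauge blade on the slide, 10 mm wide, 6 mm thick, pointing from the blade end towards the lid at the height of the flange. This point is its tip, 48.5 mm above the bench, 82 mm from the nest centre when home (22 mm outside the lid's rim); pulling the handle drives it into the notch.
- black_pot: bystander: black clay pot, 160 mm across the belly, 125 high
- buff_pot: bystander: buff clay pot, 140 mm across the belly, 110 high
- slip_jar: bystander: white plastic jar with a black cap, 68 mm across, 100 high
- bamboo_ring: bystander: flat bamboo ring, 92 mm outside, 14 high
- brush: bystander: brush lying flat, 200 mm long
- plain_lid: bystander: plain buff lid without notch, 100 mm across, 42 high with its round knob, on the table left (+y) of the gauge
- wood_rib: bystander: flat wooden rib, 100 x 50 x 9 mm, on the table beside the gauge's right (-y) edge
Things that resemble listed ones, but are neither listed nor needed, are in the scene too. Leave any orange or pink look-alike of the lid alone.

How it is judged:
On the way, in this order (a step that is already met when the one before it is completed fails the run):
1. the notch faces the blade, the lid lies seated and let go, the slide still home (x of notch in the frame of gauge_base above 0.05 m and y of notch in the frame of gauge_base between -0.006 and 0.006 m and z of lid in the frame of gauge_base below 0.037 m and angle between lid's own z axis and vertical below 0.05 rad and contact force between the fingers and lid below 0.2 N and value of joint travel below 0.006 m), for 0.2 s.
2. the handle is held out with the pointer at the red mark (x of pointer_tip in the frame of mark between -0.004 and 0.004 m and contact force between the fingers and slide above 3 N and velocity of joint travel between -0.01 and 0.01 m/s), for 0.3 s.
At the end, for the whole second after the job is handed in: Fingers hold the handle (over 3 N), slide still, pointer within 4 mm of the red mark; lid seated (height within 3 mm, tilt under 0.05 rad), notch mouth within 6 mm of the gauge's centre line on the blade's side; blade on lid under 3 N; fingers off the lid (all of step 2 and x of notch in the frame of gauge_base above 0.05 m and y of notch in the frame of gauge_base between -0.006 and 0.006 m and z of lid in the frame of gauge_base below 0.037 m and angle between lid's own z axis and vertical below 0.05 rad and contact force between slide and lid below 3 N and contact force between the fingers and lid below 0.2 N); the arm keeps its last pose, push and grip.
It fails at once if the slide's blade is jammed against the lid (over 8 N) (contact force between slide and lid above 8 N).
It fails at once if a bystander is moved by more than 30 mm (distance of any of black_pot, buff_pot, slip_jar, bamboo_ring, brush, plain_lid, wood_rib from where it was at the start of the episode above 0.03 m).
It also fails if it takes over 48 s, if anything falls off the work surface, if the arm or the gripper's body presses on something with over 40 N, if the wrist force passes 120 N, or if a joint passes its speed limit or range.

## Working session

There is one attempt and no reset: what is moved stays moved. The work goes in short steps, Python scripts to look and compute and a shell command to move; the robot and the scene stay as the last step left them, time stands still between calls to the robot, and variables do not carry over. Pictures are saved under pics/ and viewed, about 8 in all and at most 12, crops included, and the job is handed in when it is done.

```bash
mkdir -p pics; ls
cat > h.py <<'E'
import numpy as np,cv2
from plant import arm
def ray(p,u,v):
    E=np.array(p["extrinsics"]);d=E[:3,:3]@np.array([(u-p["cx"])/p["fx"],-(v-p["cy"])/p["fy"],-1]);return E[:3,3],d
def onz(p,u,v,z):
    o,d=ray(p,u,v);return o+d*(z-o[2])/d[2]
def proj(p,X):
    E=np.array(p["extrinsics"]);c=E[:3,:3].T@(np.array(X)-E[:3,3]);return np.array([p["cx"]+p["fx"]*c[0]/-c[2],p["cy"]+p["fy"]*c[1]/c[2]])
def save(p,n,box=None,s=1):
    im=p["image"][:,:,::-1]
    if box: im=im[box[1]:box[3],box[0]:box[2]]
    cv2.imwrite("pics/"+n+".png",cv2.resize(im,None,fx=s,fy=s,interpolation=cv2.INTER_CUBIC))
E
python3 - <<'E'
from h import *
print(arm.sense()["eef_rot"],arm.grip_depth)
for n in("top","side"):
    p=arm.capture(n);save(p,n+"0");print(n,[k for k in p],p["fx"],p["cx"],p["cy"],np.array(p["extrinsics"]).round(3).tolist())
    for t in("gauge_base","lid","slide","mark","pull_handle"):
        print(t,[(round(o["p"],2),o["box"],np.argwhere(o["region"]).mean(0).round(1)[::-1]) for o in arm.outline_of(p,t)[:3]])
E
```

```text
pics
[-3.13971633e+00 -2.15823614e-04  2.60805582e-01] -0.0187
top ['image', 'fx', 'fy', 'cx', 'cy', 'extrinsics', 'shot'] 545.9571791627679 314.3655070821531 251.2243935635707 [[0.006, 0.998, -0.064, 0.486], [-1.0, 0.006, -0.011, -0.002], [-0.01, 0.064, 0.998, 1.23], [0.0, 0.0, 0.0, 1.0]]
gauge_base [(0.73, [236.4, 152.6, 345.6, 329.5], array([289.4, 240.6])), (0.23, [257.7, 171.0, 311.6, 290.2], array([289.8, 234.5]))]
lid [(0.69, [263.9, 204.0, 319.1, 255.7], array([292.4, 230.4])), (0.59, [359.4, 294.9, 416.4, 349.1], array([388.2, 318.1]))]
slide [(0.7, [251.7, 169.5, 313.5, 292.0], array([289.7, 234.5]))]
mark []
pull_handle [(0.67, [253.7, 170.3, 316.2, 290.5], array([289.3, 235.7]))]
side ['image', 'fx', 'fy', 'cx', 'cy', 'extrinsics', 'shot'] 612.8182977593684 307.1050055878919 243.1818001748024 [[-0.972, 0.139, -0.19, 0.31], [-0.235, -0.583, 0.778, 1.101], [-0.002, 0.801, 0.599, 0.931], [0.0, 0.0, 0.0, 1.0]]
gauge_base [(0.64, [213.2, 240.4, 380.6, 334.9], array([300. , 287.7]))]
lid [(0.79, [275.8, 190.9, 322.3, 221.5], array([298. , 205.7])), (0.71, [262.4, 253.3, 317.8, 286.4], array([290.1, 269.3])), (0.57, [362.6, 220.0, 408.8, 254.4], array([384.1, 238.9]))]
slide [(0.91, [234.7, 249.3, 343.8, 304.3], array([297.9, 276.7]))]
mark [(0.62, [326.5, 311.0, 333.1, 314.6], array([330.9, 314.6]))]
pull_handle [(0.95, [237.2, 251.1, 348.1, 309.5], array([299.5, 277.2]))]
```

Run:
```python
import cv2,numpy as np
a=cv2.imread("pics/top0.png")[140:345,215:365];b=cv2.imread("pics/side0.png")[230:345,200:390]
cv2.imwrite("pics/c1.png",cv2.resize(a,None,fx=2.9,fy=2.9,interpolation=cv2.INTER_CUBIC))
cv2.imwrite("pics/c2.png",cv2.resize(b,None,fx=4,fy=4,interpolation=cv2.INTER_CUBIC))
```

```text
(no output)
```

View pics/top0.png

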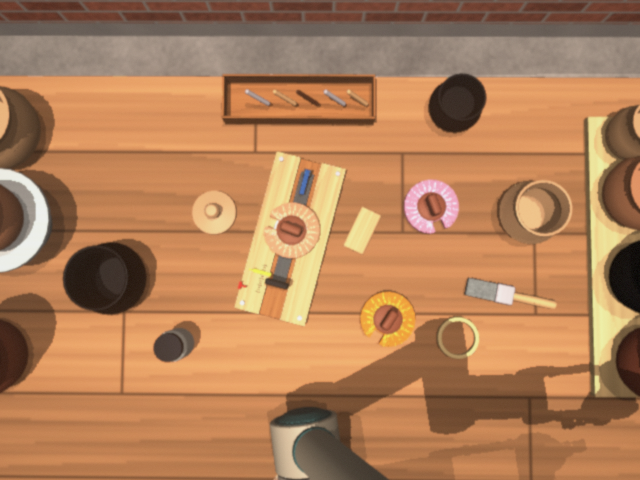

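View pics/c1.png

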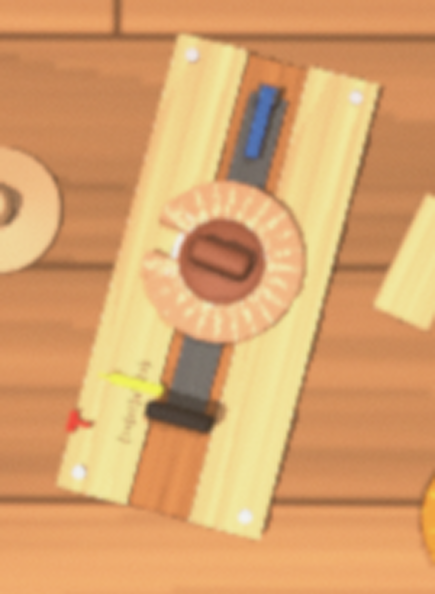

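View pics/c2.png

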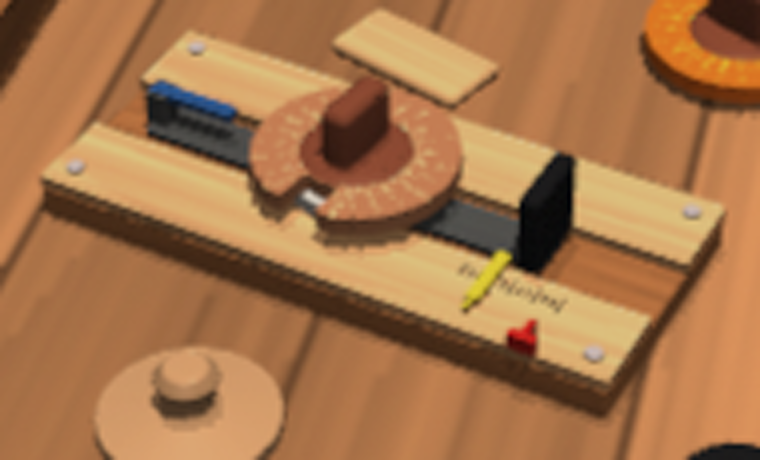

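```bash
cat > fit.py <<'E'
from h import *
from scipy.optimize import least_squares
T=arm.capture("top");S=arm.capture("side")
c1=lambda u,v:(215+u/2.9,140+v/2.9)
c2=lambda u,v:(200+u/4,230+v/4)
L=[(165,80),(165,-80),(-195,80),(-195,-80)]
obs=[(T,c1(182,35),L[0]),(T,c1(380,86),L[1]),(T,c1(57,487),L[2]),(T,c1(262,540),L[3]),(S,c2(45,182),L[0]),(S,c2(188,32),L[1]),(S,c2(605,385),L[2]),(S,c2(722,210),L[3])]
def W(g,x,y,z):
    c,s=np.cos(g[2]),np.sin(g[2]);return [g[0]+c*x-s*y,g[1]+s*x+c*y,z]
f=lambda g:np.concatenate([proj(c,W(g,a/1e3,b/1e3,.03))-o for c,o,(a,b) in obs])
r=least_squares(f,[.5,.05,-.2]);g=r.x;print("gauge",g.round(4));print(r.fun.reshape(-1,2).round(1).tolist())
def loc(P):
    d=np.array(P[:2])-g[:2];c,s=np.cos(g[2]),np.sin(g[2]);return (np.array([c*d[0]+s*d[1],-s*d[0]+c*d[1]])*1e3).round(1)
def both(a,b):
    A=[];B=[]
    for p,uv in((T,a),(S,b)):
        o,d=ray(p,*uv);d/=np.linalg.norm(d);M=np.eye(3)-np.outer(d,d);A.append(M);B.append(M@o)
    return np.linalg.lstsq(np.vstack(A),np.hstack(B),rcond=None)[0]
for n,p,uv,z in[("ptr T",T,c1(107,377),.0335),("ptr S",S,c2(468,307),.0335),("lid T",T,c1(222,262),.05),("notchT",T,c1(160,241),.054),("notchS",S,c2(290,198),.054),("mark T",T,c1(75,420),.036),("grip1",T,c1(190,243),.093),("grip2",T,c1(250,268),.093),("handle top T",T,c1(182,413),.081),("blade S",S,c2(235,113),.0515),("blade T",T,c1(253,157),.0515)]:
    P=onz(p,*uv,z);print(n,P.round(4),loc(P))
for n,p in(("T",T),("S",S)):
    h=cv2.cvtColor(p["image"],cv2.COLOR_RGB2HSV).astype(int);H,Sa,V=h[...,0],h[...,1],h[...,2]
    m=((H<4)|(H>176))&(Sa>190)&(V>120);q=np.argwhere(m)[:,::-1]
    q=q[np.linalg.norm(q-proj(p,W(g,-.14,.071,.035)),axis=1)<15]
    print(n,"red",len(q),[tuple(x)+tuple(loc(onz(p,*x,.035))) for x in q])
    m=(abs(H-28)<4)&(Sa>200)&(V>180);q=np.argwhere(m)[:,::-1];q=q[np.linalg.norm(q-proj(p,W(g,-.105,.06,.035)),axis=1)<12]
    print(n,"yel",[tuple(loc(onz(p,*x,.0335))) for x in q])
E
python3 fit.py
```

```text
gauge [ 0.6063  0.0607 -0.2529]
[[-1.3, -0.6], [-0.1, -0.1], [-1.0, 0.3], [-1.1, 0.9], [-1.6, -2.2], [0.2, -1.0], [0.6, -1.2], [1.0, -1.5]]
ptr T [0.5214 0.1477 0.0335] [-104.   63.]
ptr S [0.5197 0.1532 0.0335] [-107.    67.9]
lid T [0.6076 0.0606 0.05  ] [1.2 0.2]
notchT [0.6227 0.1069 0.054 ] [ 4.3 48.8]
notchS [0.6303 0.1116 0.054 ] [10.5 55.3]
mark T [0.4888 0.1711 0.036 ] [-141.4   77.5]
grip1 [0.6168 0.0816 0.093 ] [ 4.9 22.9]
grip2 [0.5989 0.0381 0.093 ] [ -1.5 -23.7]
handle top T [0.4943 0.087  0.081 ] [-115.1   -2.6]
blade S [0.6835 0.0429 0.0515] [79.2  2.2]
blade T [0.6868 0.0379 0.0515] [83.6 -1.9]
T red 0 []
T yel []
S red 18 [(np.int64(332), np.int64(311), np.float64(-142.0), np.float64(66.1)), (np.int64(331), np.int64(312), np.float64(-141.5), np.float64(69.9)), (np.int64(332), np.int64(312), np.float64(-143.4), np.float64(68.9)), (np.int64(327), np.int64(313), np.float64(-135.4), np.float64(76.6)), (np.int64(328), np.int64(313), np.float64(-137.2), np.float64(75.6)), (np.int64(329), np.int64(313), np.float64(-139.1), np.float64(74.6)), (np.int64(330), np.int64(313), np.float64(-141.0), np.float64(73.7)), (np.int64(331), np.int64(313), np.float64(-142.9), np.float64(72.7)), (np.int64(332), np.int64(313), np.float64(-144.7), np.float64(71.7)), (np.int64(328), np.int64(314), np.float64(-138.6), np.float64(78.4)), (np.int64(329), np.int64(314), np.float64(-140.5), np.float64(77.4)), (np.int64(330), np.int64(314), np.float64(-142.3), np.float64(76.4)), (np.int64(331), np.int64(314), np.float64(-144.2), np.float64(75.4)), (np.int64(332), np.int64(314), np.float64(-146.1), np.float64(74.4)), (np.int64(333), np.int64(314), np.float64(-147.9), np.float64(73.4)), (np.int64(331), np.int64(315), np.float64(-145.6), np.float64(78.1)), (np.int64(332), np.int64(315), np.float64(-147.4), np.float64(77.1)), (np.int64(333), np.int64(315), np.float64(-149.3), np.float64(76.2))]
S yel []
```

```bash
R='30 -24 0 0 0 0 1'; python3 -m pendant '30 -24 0 0 0 0 1;30 -24 0 0 0 0 1;30 -24 0 0 0 0 1;30 -24 0 0 0 0 1;30 -24 0 0 0 0 1;30 -24 0 0 0 0 1;30 -24 0 0 0 0 1;30 -24 0 0 0 0 1;30 -24 0 0 0 0 1;30 -24 0 0 0 0 1'
python3 -m pendant '30 -24 0 0 0 0 1;30 -24 0 0 0 0 1;30 -24 0 0 0 0 1;30 -24 0 0 0 0 1;30 -24 0 0 0 0 1;30 -24 0 0 0 0 1;30 -24 0 0 0 0 1;30 -24 0 0 0 0 1;30 -24 0 0 0 0 1;30 -24 0 0 0 0 1'
python3 -m pendant '0 0 0 0 0 -0.1 1;0 0 0 0 0 -0.1 1;0 0 0 0 0 -0.1 1;0 0 0 0 0 -0.1 1;0 0 0 0 0 -0.1 1;0 0 0 0 0 -0.1 1;0 0 0 0 0 -0.1 1;0 0 0 0 0 -0.1 1;0 0 0 0 0 -0.1 1;0 0 0 0 0 0 1'
cat >> h.py <<'E'
def rel(target,yaw):
    from scipy.spatial.transform import Rotation as Ro
    s=arm.sense();Rt=Ro.from_euler("xyz",s["eef_rot"]);G=Ro.from_euler("xyz",[np.pi,0,yaw])
    print("t",s["time_s"],"pos",np.round(s["eef_pos"],4),"rot",np.round(s["eef_rot"],4),"F",np.round(s["wrist_force"],1),"M",np.round(s["moment"],2),"gap",round(s["finger_gap"],4),"q",np.round(s["q"],2))
    print("shift mm",(Rt.inv().apply(np.array(target)-s["eef_pos"])*1e3).round(1),"turn",(Rt.inv()*G).as_rotvec().round(4))
E
python3 -c "
from h import *
rel([.606,.061,.13],1.18)"
```

```text
time_s: 1.7
eef_pos: [0.3825, -0.2415, 0.2308]
eef_rot: [3.135, -0.001, 0.25]
wrist_force: [0.8, 0.3, 0.3]
finger_gap: 0.0852
time_s: 2.7
eef_pos: [0.622, 0.0802, 0.2317]
eef_rot: [3.13, -0.006, 0.252]
wrist_force: [-0.1, -1.4, -0.9]
finger_gap: 0.0849
time_s: 3.7
eef_pos: [0.6257, 0.0873, 0.2295]
eef_rot: [3.131, 0.004, 1.197]
wrist_force: [-0.2, 0.2, 0.5]
finger_gap: 0.0854
t 3.7 pos [0.6257 0.0873 0.2295] rot [3.1308 0.0039 1.1971] F [-0.2  0.2  0.5] M [ 0.01 -0.03 -0.02] gap 0.0854 q [ 0.03  0.36  1.39 -0.01  1.39  0.41]
shift mm [-31.3  -9.8  99.5] turn [0.0108 0.0038 0.0171]
```

```bash
python3 -m pendant '-10 -3 15 0.005 0.002 0.008 1;-11 -3.5 25 0.005 0.002 0.008 1;-10 -3.3 30 0 0 0 1;0 0 20 0 0 0 1;0 0 10 0 0 0 1;0 0 0 0 0 0 1'
python3 - <<'E'
from h import *
rel([.606,.061,.064],1.18)
p=arm.capture("side");save(p,"s1",(240,170,380,290),5)
E
```

```text
time_s: 4.3
eef_pos: [0.6065, 0.0615, 0.1281]
eef_rot: [3.136, -0.003, 1.168]
wrist_force: [0.8, 0.1, 0.2]
finger_gap: 0.0856
t 4.3 pos [0.6065 0.0615 0.1281] rot [ 3.1365e+00 -2.7000e-03  1.1681e+00] F [0.8 0.1 0.2] M [ 0.02 -0.02 -0.03] gap 0.0856 q [-0.01  0.4   1.59  0.    1.15  0.39]
shift mm [-0.8 -0.6 64. ] turn [ 0.0051 -0.0027 -0.012 ]
```

View pics/s1.png

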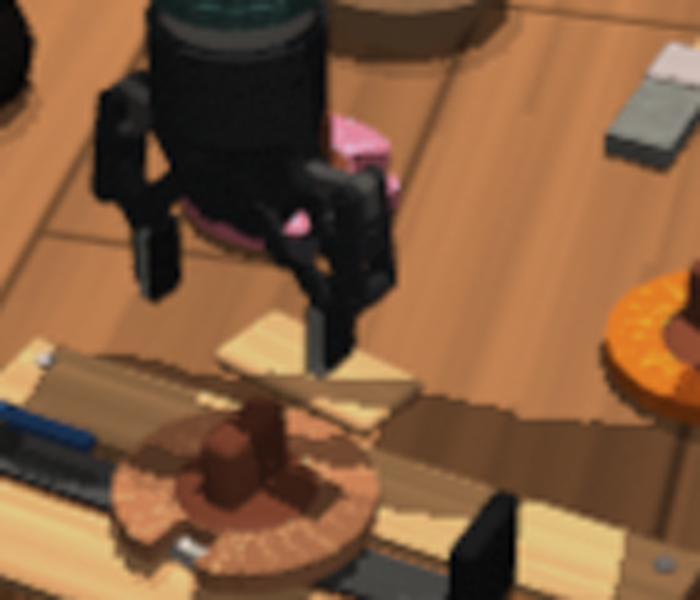

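The side view shows the open jaws straddling the grip slab (slab at crop ~(245,450), pads at (160,280) and (330,350)). Descend and grip.

```bash
python3 -m pendant '0 0 20 0.002 0 -0.006 1;-1 -0.5 20 0.002 0 -0.006 1;0 0 15 0 0 0 1;0 0 8 0 0 0 1;0 0 0 0 0 0 1' && python3 -m pendant '0 0 0 0 0 0 0.4;0 0 0 0 0 0 0.1;0 0 0 0 0 0 0.1;0 0 0 0 0 0 0.1;0 0 0 0 0 0 0.1' 20; python3 -c "
from h import *
rel([.606,.061,.064],-.253)"
```

```text
time_s: 4.85
eef_pos: [0.614, 0.0618, 0.0715]
eef_rot: [3.125, -0.009, 1.179]
wrist_force: [-1.0, 0.8, 0.4]
finger_gap: 0.0854
time_s: 5.35
eef_pos: [0.61, 0.0645, 0.075]
eef_rot: [3.133, -0.011, 1.178]
wrist_force: [-4.3, 2.1, -0.3]
finger_gap: 0.0193
t 5.35 pos [0.61   0.0645 0.075 ] rot [ 3.1333 -0.0106  1.1779] F [-4.3  2.1 -0.3] M [ 0.52  0.83 -0.02] gap 0.0193 q [-0.01  0.45  1.65  0.01  1.03  0.38]
shift mm [-4.9 -2.5 10.9] turn [-8.0000e-04 -1.4600e-02  1.4309e+00]
```

```bash
python3 -m pendant '0 0 0 0 0 0 0.5;0 0 0 0 0 0 0.5;-3 -3 5 0 -0.01 0 0.5;-1 0 5 0 0 0 0.5;0 0 0 0 0 0 0.5'; python3 -c "
from h import *
rel([.606,.061,.064],1.18)"
```

```text
time_s: 5.85
eef_pos: [0.6069, 0.0615, 0.0653]
eef_rot: [3.129, -0.0, 1.178]
wrist_force: [-0.3, -1.0, -0.1]
finger_gap: 0.0427
t 5.85 pos [0.6069 0.0615 0.0653] rot [ 3.1293e+00 -5.0000e-04  1.1782e+00] F [-0.3 -1.  -0.1] M [0.01 0.03 0.02] gap 0.0427 q [-0.01  0.45  1.67 -0.    1.    0.38]
shift mm [-0.8 -0.6  1.3] turn [ 0.0123 -0.0005 -0.0018]
```

```bash
python3 -m pendant '0 0 0 0.01 0 0 0.3;0 0 0 0 0 0 0.1;0 0 0 0 0 0 0.1;0 0 0 0 0 0 0.1' 20; python3 -c "
from h import *
rel([.606,.061,.064],-.253)"
```

```text
time_s: 6.25
eef_pos: [0.6074, 0.0611, 0.0651]
eef_rot: [3.14, -0.001, 1.178]
wrist_force: [-0.8, -0.3, -0.7]
finger_gap: 0.0196
t 6.25 pos [0.6074 0.0611 0.0651] rot [ 3.1400e+00 -5.0000e-04  1.1779e+00] F [-0.8 -0.3 -0.7] M [ 0.01  0.06 -0.01] gap 0.0196 q [-0.01  0.46  1.66 -0.    1.02  0.38]
shift mm [-0.7 -1.3  1.1] turn [ 1.0000e-03 -1.6000e-03  1.4309e+00]
```

```bash
python3 -m pendant '0 0 0 0 0 0.13 0.1;0 0 0 0 0 0.13 0.1;0 0 0 0 0 0.13 0.1;0 0 0 0 0 0.13 0.1;0 0 0 0 0 0.13 0.1' ; python3 -c "
from h import *
rel([.607,.061,.065],-.253)"
```

```text
time_s: 6.75
eef_pos: [0.6073, 0.0611, 0.0651]
eef_rot: [3.14, -0.001, 0.504]
wrist_force: [0.3, 0.9, -0.4]
finger_gap: 0.0195
t 6.75 pos [0.6073 0.0611 0.0651] rot [ 3.1404e+00 -1.0000e-03  5.0380e-01] F [ 0.3  0.9 -0.4] M [0.07 0.09 0.11] gap 0.0195 q [-0.01  0.46  1.66 -0.    1.02  1.05]
shift mm [-0.3 -0.1  0.1] turn [ 7.000e-04 -1.400e-03  7.568e-01]
```

```bash
python3 -m pendant '0 0 0 0 0 0.13 0.1;0 0 0 0 0 0.13 0.1;0 0 0 0 0 0.13 0.1;0 0 0 0 0 0.13 0.1;0 0 0 0 0 0.13 0.1;0 0 0 0 0 0.1 0.1;0 0 0 0 0 0 0.1'
python3 - <<'E'
from h import *
rel([.607,.061,.065],-.253)
p=arm.capture("side");save(p,"s2",(230,210,370,320),5)
E
```

```text
time_s: 7.45
eef_pos: [0.607, 0.0621, 0.0651]
eef_rot: [-3.141, -0.001, -0.277]
wrist_force: [0.9, -0.1, 0.4]
finger_gap: 0.02
t 7.45 pos [0.607  0.0621 0.0651] rot [-3.1409e+00 -1.3000e-03 -2.7720e-01] F [ 0.9 -0.1  0.4] M [-0.07  0.1   0.03] gap 0.02 q [-0.01  0.46  1.66  0.    1.02  1.84]
shift mm [0.3 1.1 0.1] turn [-0.0007 -0.0013 -0.0242]
```

View pics/s2.png

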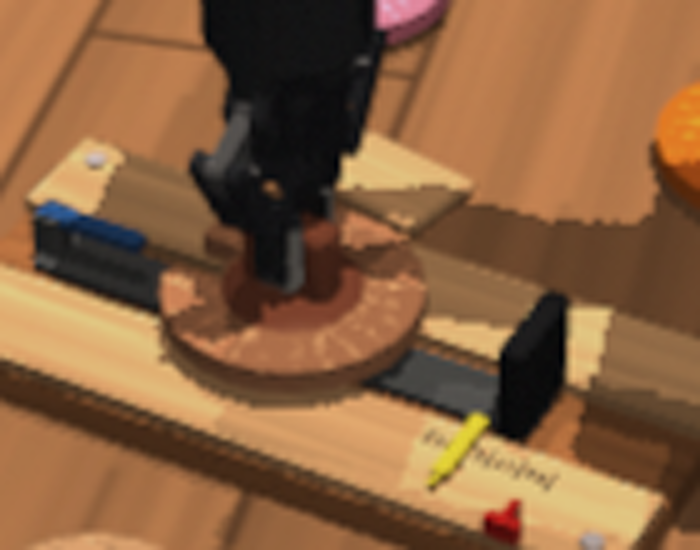

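```bash
python3 -m pendant '0 0 0 0 0 -0.025 0.1;0 0 0 0 0 0 0.1'; python3 -m pendant '0 0 0 0 0 0 0.6;0 0 0 0 0 0 0.6;0 0 -20 0 0 0 0.6;0 0 -45 0 0 0 0.6;-30 0 -40 0 0 0 0.6;-45 0 0 0 0 -0.14 0.6;-45 0 0 0 0 -0.14 0.6;-45 0 0 0 0 -0.14 0.6;0 0 0 0 0 0 0.6'
python3 - <<'E'
from h import *
rel([.49,.091,.15],1.318)
p=arm.capture("top");save(p,"t2",(215,140,365,345),2.9)
p=arm.capture("side");save(p,"s3",(200,230,390,345),4)
E
```

```text
time_s: 7.7
eef_pos: [0.6065, 0.0622, 0.065]
eef_rot: [-3.141, -0.0, -0.245]
wrist_force: [-0.9, 0.0, -0.2]
finger_gap: 0.0197
time_s: 8.6
eef_pos: [0.4407, 0.0825, 0.1727]
eef_rot: [3.141, -0.003, 0.195]
wrist_force: [0.8, 0.3, -0.0]
finger_gap: 0.0512
t 8.6 pos [0.4407 0.0825 0.1727] rot [ 3.1415e+00 -3.1000e-03  1.9480e-01] F [ 0.8  0.3 -0. ] M [ 0.02 -0.01 -0.02] gap 0.0512 q [0.03 0.13 1.86 0.   1.16 1.41]
shift mm [49.9  1.2 22.9] turn [ 0.0019 -0.0027 -1.1232]
```

View pics/t2.png

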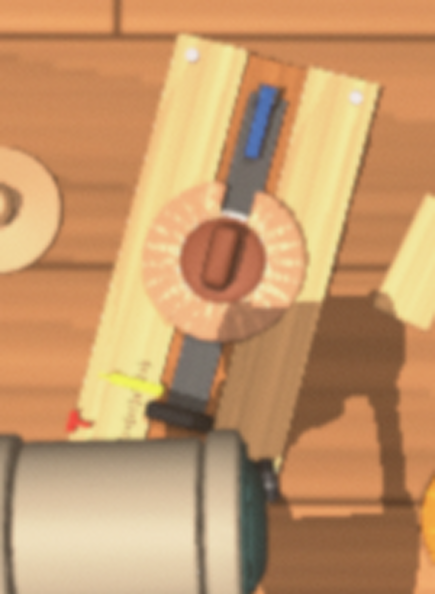

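View pics/s3.png

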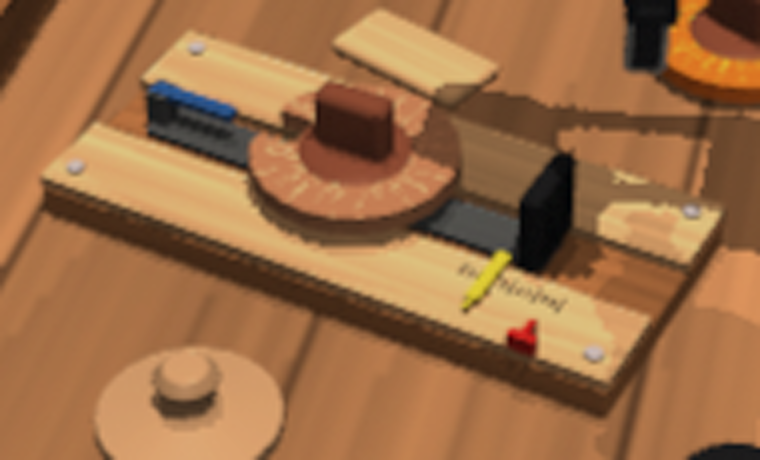

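```bash
cat > m.py <<'E'
import sys;from h import *
g=[.6063,.0607,-.2529]
def loc(P):
    d=np.array(P[:2])-g[:2];c,s=np.cos(g[2]),np.sin(g[2]);return (np.array([c*d[0]+s*d[1],-s*d[0]+c*d[1]])*1e3).round(1)
c1=lambda u,v:(215+u/2.9,140+v/2.9)
c2=lambda u,v:(200+u/4,230+v/4)
E
python3 - <<'E'
from m import *
T=arm.capture("top");S=arm.capture("side")
for n,p,uv,z in[("notchT",T,c1(239,188),.054),("bladeT",T,c1(253,157),.0515),("lidT",T,c1(222,262),.054),("ptrT",T,c1(107,375),.0335),("toothT",T,c1(88,423),.04),("ptrS",S,c2(466,308),.0335),("tooth topS",S,c2(532,322),.04),("tooth footS",S,c2(537,340),.03),("handletopT",T,c1(180,415),.081),("grip top S",S,c2(353,92),.093)]:
    print(n,loc(onz(p,*uv,z)))
a=cv2.resize(T["image"][260:300,230:290,::-1],None,fx=10,fy=10,interpolation=cv2.INTER_CUBIC)[:300]
b=cv2.resize(S["image"][290:325,305:345,::-1],None,fx=8,fy=8,interpolation=cv2.INTER_CUBIC)
cv2.imwrite("pics/z.png",np.vstack([a[:, :600],np.pad(b,((0,0),(0,600-b.shape[1]),(0,0)))]))
E
```

```text
notchT [57.9  2. ]
bladeT [83.6 -1.9]
lidT [ 0.9 -0.1]
ptrT [-102.5   63.4]
toothT [-140.9   66.9]
ptrS [-106.4   69. ]
tooth topS [-145.4   68.6]
tooth footS [-149.4   70.1]
handletopT [-116.8   -1.6]
grip top S [ 1.4 -0.9]
```

View pics/z.png

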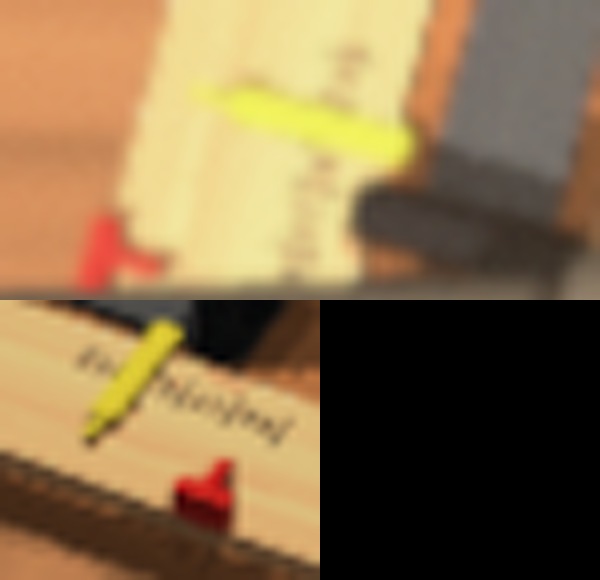

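Run:
```python
from m import *
T=arm.capture("top");S=arm.capture("side")
print("ptr T",loc(onz(T,249.5,269.7,.0335)),"ptr S",loc(onz(S,305+90/8,290+138/8,.0335)))
for z in(.032,.036,.04): print(z,"tooth end T",loc(onz(T,246.3,286.7,z)),"body T",loc(onz(T,240.2,285,z)),"tooth end S",loc(onz(S,305+229/8,290+163/8,z)),"tooth base S",loc(onz(S,305+207/8,290+187/8,z)))
```

```text
ptr T [-104.7   68.3] ptr S [-106.3   70. ]
0.032 tooth end T [-142.4   65.4] body T [-142.3   79.3] tooth end S [-142.8   59.8] tooth base S [-141.7   70.9]
0.036 tooth end T [-142.3   64.9] body T [-142.1   78.8] tooth end S [-144.6   63.7] tooth base S [-143.5   74.7]
0.04 tooth end T [-142.1   64.4] body T [-142.    78.2] tooth end S [-146.4   67.6] tooth base S [-145.3   78.6]
```

```bash
python3 -m pendant '25 0 0 0 0 0 0.6;25 0 0 0 0 0 0.6;0 0 0 0 0 -0.14 0.6;0 0 0 0 0 -0.14 0.6;0 0 0 0 0 -0.14 0.6;0 0 0 0 0 -0.14 0.6;0 0 0 0 0 -0.14 0.6;0 0 0 0 0 -0.14 0.6;0 0 0 0 0 -0.14 0.6;0 0 0 0 0 -0.14 0.6'; python3 -m pendant '0 0 20 0 0 0 0.6;0 0 0 0 0 0 0.6';python3 -c "
from h import *
rel([.491,.0905,.046],1.318)"
```

```text
time_s: 9.9
eef_pos: [0.5147, 0.0908, 0.1688]
eef_rot: [3.133, -0.002, 1.35]
wrist_force: [-0.6, 0.4, -0.1]
finger_gap: 0.0514
time_s: 10.1
eef_pos: [0.5177, 0.0906, 0.1477]
eef_rot: [3.133, -0.002, 1.351]
wrist_force: [-0.5, 0.0, -0.3]
finger_gap: 0.0513
t 10.1 pos [0.5177 0.0906 0.1477] rot [ 3.1329e+00 -2.2000e-03  1.3512e+00] F [-0.5  0.  -0.3] M [0.06 0.02 0.02] gap 0.0513 q [ 0.04  0.26  1.75 -0.    1.12  0.26]
shift mm [ -6.1 -26.9 101.5] turn [ 0.0086 -0.0023  0.0332]
```

```bash
python3 -m pendant '-6 -26 0 0.008 -0.002 0.033 0.6;0 0 20 0 0 0 0.6;0 0 0 0 0 0 0.6';python3 -c "
from h import *
rel([.491,.0905,.046],1.318)"
```

```text
time_s: 10.4
eef_pos: [0.4944, 0.0902, 0.1276]
eef_rot: [3.14, -0.001, 1.315]
wrist_force: [-0.7, 0.3, -0.3]
finger_gap: 0.0512
t 10.4 pos [0.4944 0.0902 0.1276] rot [ 3.1397e+00 -7.0000e-04  1.3147e+00] F [-0.7  0.3 -0.3] M [ 0.02 -0.01  0.02] gap 0.0512 q [0.04 0.25 1.82 0.   1.07 0.3 ]
shift mm [-0.6 -3.5 81.6] turn [ 0.0019 -0.0007 -0.0033]
```

```bash
python3 -m pendant '-0.5 -4 20 0 0 0 0.6;0 -2 20 0 0 0 0.6;0 -1 20 0 0 0 0.6;0 -1 10 0 0 0 0.6;0 0 5 0 0 0 0.6;0 0 0 0 0 0 0.6';python3 -c "
from h import *
rel([.491,.0905,.046],1.318)"
```

```text
time_s: 11.0
eef_pos: [0.4959, 0.0918, 0.0556]
eef_rot: [3.129, -0.004, 1.313]
wrist_force: [0.8, -0.6, 0.2]
finger_gap: 0.0515
t 11.0 pos [0.4959 0.0918 0.0556] rot [ 3.1293 -0.0039  1.3128] F [ 0.8 -0.6  0.2] M [ 0.01 -0.02  0.04] gap 0.0515 q [0.05 0.33 1.92 0.   0.88 0.3 ]
shift mm [-2.6 -4.5  9.5] turn [ 0.0123 -0.0039 -0.0052]
```

```bash
python3 -m pendant '-2.5 -4.5 7 0.012 -0.004 -0.005 0.6;0 0 0 0 0 0 0.6;0 0 0 0 0 0 0;0 0 0 0 0 0 0;0 0 0 0 0 0 0;0 0 0 0 0 0 0' 60;python3 -c "
from h import *
rel([.491,.0905,.046],1.318)"
```

```text
time_s: 11.6
eef_pos: [0.4904, 0.0911, 0.0505]
eef_rot: [-3.141, -0.001, 1.318]
wrist_force: [3.4, -1.0, -7.0]
finger_gap: 0.0127
t 11.6 pos [0.4904 0.0911 0.0505] rot [-3.1408e+00 -7.0000e-04  1.3177e+00] F [ 3.4 -1.  -7. ] M [-0.19 -0.46  0.02] gap 0.0127 q [0.04 0.34 1.93 0.   0.88 0.3 ]
shift mm [-0.4  0.8  4.5] turn [-0.0008 -0.0007 -0.0003]
```

```bash
python3 -m pendant '0 -5 0 0 0 0 0;0 -5 0 0 0 0 0;0 -5 0 0 0 0 0;0 -5 0 0 0 0 0;0 0 0 0 0 0 0';python3 -c "
from h import *
rel([.4904-.0375*.968,.0911+.0375*.25,.0505],1.318)"
```

```text
time_s: 12.1
eef_pos: [0.4833, 0.0929, 0.0505]
eef_rot: [3.118, -0.002, 1.319]
wrist_force: [5.7, -2.3, -5.2]
finger_gap: 0.013
t 12.1 pos [0.4833 0.0929 0.0505] rot [ 3.1185e+00 -1.6000e-03  1.3188e+00] F [ 5.7 -2.3 -5.2] M [ 0.13  0.75 -0.03] gap 0.013 q [ 0.05  0.32  1.96 -0.01  0.84  0.31]
shift mm [  0.  -30.2  -0.7] turn [ 0.0231 -0.0016  0.0007]
```

```bash
python3 -m pendant '0 -9 0 0.02 0 0 0;0 -9 0 0 0 0 0;0 -9 0 0 0 0 0;0 -4 0 0 0 0 0;0 -4 0 0 0 0 0';python3 -c "
from h import *
rel([.4904-.0375*.968,.0911+.0375*.25,.0505],1.318)"
```

```text
time_s: 12.6
eef_pos: [0.4672, 0.0971, 0.0505]
eef_rot: [3.107, -0.003, 1.32]
wrist_force: [10.8, -3.5, -7.4]
finger_gap: 0.013
t 12.6 pos [0.4672 0.0971 0.0505] rot [ 3.1068e+00 -2.7000e-03  1.3198e+00] F [10.8 -3.5 -7.4] M [-0.16  0.59 -0.05] gap 0.013 q [ 0.07  0.3   2.   -0.01  0.81  0.32]
shift mm [ -0.  -13.5  -0.4] turn [ 0.0348 -0.0027  0.0018]
```

```bash
python3 -m pendant '0 -10 0 0.02 0 0 0;0 -8 0 0.01 0 0 0;0 -8 0 0 0 0 0;0 -5 0 0 0 0 0;0 -5 0 0 0 0 0';python3 -c "
from h import *
rel([.4904-.0375*.968,.0911+.0375*.25,.0505],1.318)"
```

```text
time_s: 13.1
eef_pos: [0.4545, 0.1004, 0.0506]
eef_rot: [3.098, -0.004, 1.322]
wrist_force: [12.8, -5.0, -10.1]
finger_gap: 0.0132
t 13.1 pos [0.4545 0.1004 0.0506] rot [ 3.0978 -0.0038  1.3216] F [ 12.8  -5.  -10.1] M [-0.27  0.6  -0.07] gap 0.0132 q [ 0.08  0.28  2.03 -0.01  0.79  0.34]
shift mm [-0.  -0.4  0.1] turn [ 0.0438 -0.0039  0.0035]
```

Run:
```python
from m import *
T=arm.capture("top");S=arm.capture("side")
for i in range(4):arm.capture("top")
S2=arm.capture("side")
rel([.4904-.0375*.968,.0911+.0375*.25,.0505],1.318)
a=cv2.resize(T["image"][240:300,230:290,::-1],None,fx=6,fy=6,interpolation=cv2.INTER_CUBIC)
b=cv2.resize(S2["image"][275:325,295:345,::-1],None,fx=7.2,fy=7.2,interpolation=cv2.INTER_CUBIC)
cv2.imwrite("pics/z2.png",np.hstack([a,b]))
```

```text
t 13.45 pos [0.454  0.1005 0.0506] rot [ 3.099  -0.0038  1.3214] F [11.8 -4.6 -8.5] M [-0.18  0.63 -0.09] gap 0.0131 q [ 0.08  0.28  2.03 -0.01  0.79  0.34]
shift mm [-0.   0.1  0.1] turn [ 0.0426 -0.0038  0.0033]
```

View pics/z2.png

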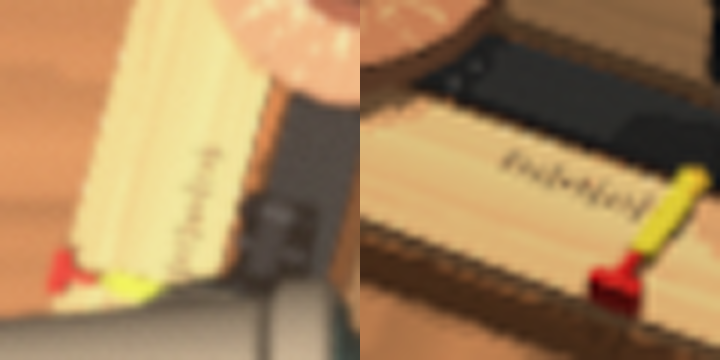

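The pointer's tip meets the red tooth in both views (side crop: pointer (690,180)→(642,250), tooth (632,262), in line). Last check of lid and blade.

Run:
```python
from m import *
T=arm.capture("top");S=arm.capture("side")
a=cv2.resize(T["image"][180:270,250:330,::-1],None,fx=5,fy=5,interpolation=cv2.INTER_CUBIC)
b=cv2.resize(S["image"][240:300,235:315,::-1],None,fx=4.9,fy=5,interpolation=cv2.INTER_CUBIC)
cv2.imwrite("pics/z3.png",np.hstack([a,np.pad(b,((0,150),(0,0),(0,0)))]))
rel([.454,.1005,.0505],1.318)
```

```text
t 13.55 pos [0.454  0.1005 0.0506] rot [ 3.0991 -0.0038  1.3214] F [12.4 -5.1 -8.4] M [-0.2   0.67 -0.06] gap 0.0131 q [ 0.08  0.28  2.03 -0.01  0.79  0.34]
shift mm [-0.  -0.   0.1] turn [ 0.0425 -0.0038  0.0033]
```

View pics/z3.png

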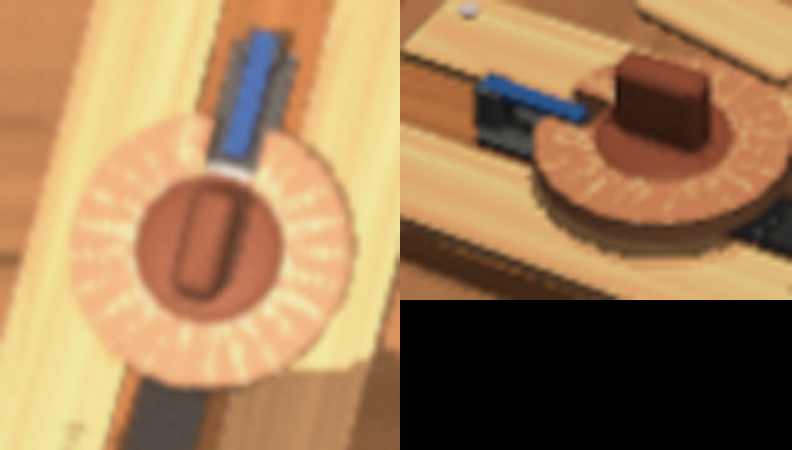

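The blade (tip at crop (237,155)) stands inside the notch, clear on both sides, and the lid lies flat. Everything is still, so I'll hand in.

```bash
python3 -c "
from h import *
print(arm.finish_job())
rel([.454,.1005,.0505],1.318)"
```

```text
the job is handed in; nothing more can be done
None
the job is handed in; nothing more can be done
```

I turned the lid about 1.43 rad clockwise by its grip, let it go in its nest, and pulled the handle out about 37.5 mm. I handed the job in at about 13.6 s, still holding the handle; no verdict is reported.

- **Lid:** it looks flat in its nest, and the last pictures show the blade inside the notch, clear of the clay on both sides. Measured before the pull, the notch mouth was about 2 mm off the gauge's centre line.
- **Handle:** the pointer lines up with the red tooth to about 1 mm in the side view. The arm was still, and the pull of about 13 N is what the spring alone should give, so there was no sign of jamming.
- **What disagreed:** the two cameras differ by 1–4 mm on single points. While holding, the tool leaned about 0.04 rad under load, with about 8 N of vertical force at the wrist. My first grip on the lid sat too high and pulled sideways, so I opened, lowered and gripped again before turning.

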